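Register a board on a stencil printer bed and set its vacuum slide

ROBOT

A 6-joint arm with a two-finger parallel gripper is mounted at the origin on the work surface. World frame = base frame: x ahead of the robot, y to its left, z up, the work surface at z = 0. Lengths are in m, angles in rad, forces in N, time in s.
With the tool pointing down it reaches from about 0.35 to 0.975 m from the base axis. Payload 4.9 kg.
Tool frame: the origin (TCP) lies midway between the tips of the shut fingers; the grasp point (between the pads) lies ctrl.grip_point_offset behind it (ctrl.grip_point_offset is the distance from the TCP to the grasp point, in m); x points along the fingers, y is the direction in which the jaws open and shut, and the axes are right-handed (so a half turn about x gives the same grasp; the last joint's range is limited). The gripper opens to 85 mm and grips with 20 to 120 N. Pads are 22 mm wide; open, the fingers measure 114 mm over their backs; the gripper's body (76 mm by 85 mm) begins 54 mm behind the grasp point. The pads swing forward as they close: fully open they stand 13 mm farther back than shut.
Start: joints at [-1.403, 0.053, 1.613, -0, 1.476, -0.119], TCP at [0.177, -0.599, 0.231] pointing down, gripper open.
Joint ranges: [-3.01, 3.01], [-1.01, 2.22], [0.06, 2.58], [-1.02, 4.17], [0.09, 2.62], [-3.14, 3.14]. Speed limits (rad/s): [2.57, 2.57, 3.14, 3.14, 3.14, 3.14].

INTERFACE

Orientations are given as a rotation vector (axis times angle).
In Python, from station import ctrl gives the robot as it stands. The module is installed in compiled form; this text tells all that it offers.
- The arm moves only by the tool drive_tool, never from a script. Its argument "commands" is text: rows parted by semicolons, each of 5 numbers parted by spaces: the closure, from -1 (fully open) to 1 (shut), so that 0 is half open, then the shift along the tool's x, y, z in units of 40 mm (1.0 is 40 mm), then the turn about the tool's x in units of 5 degrees (1.0 is 5 degrees). A call has 1 to 8 rows; each row is the pose to reach, as a shift and turn from the pose commanded when the call began, along the tool's axes at that moment; what a row does not reach only later rows make up. A row lasts 1/12 s, in which the tool goes at most 41.7 mm and 7.16 degrees, less where a joint would pass 70% of its speed; a pose out of reach is approached as far as the arm can. A call with a gripper value outside its range is refused whole. The fingers move at their own pace and stop on an object; "newtons" is the grip in N (left out, the last holds). Time passes only in rows, so rows that repeat a pose let the fingers close. It gives the time, the measured TCP pose, the force and the opening at its end, in the units of the state.
- ctrl.get_obs(): the state, without advancing time (a new reading comes with each control period).
- ctrl.get_image(name): name is "scene" or "top" or "wrist"; returns (picture, depth): 384x512x3 uint8, blue, green, red; 384x512 float32, m along the optical axis (not along the pixel's ray), 0 where there is no reading.
- ctrl.camera_info(name): a dict with "K" (3x3 intrinsics, pixels), "T" (4x4, takes a point from camera to world coordinates). Camera axes: x right, y down, z forward; pixel columns grow to the right and rows downward; lengths in m; the calibration is good to about 2 mm. A picture is of the moment at which its call begins: read the wrist's pose just before it. camera_info takes no time and is no camera call; for the wrist camera it gives the pose at the moment of the call.
- ctrl.finish_job(): hands the job in, once; it reports no verdict.
The state is a dict: "t": time; "q": joint angles; "dq": joint speeds; "effort": joint torques, N m; "tool_pos": TCP position; "tool_rot": TCP orientation; "contact_force": force on the tool from outside, world axes, zero at the start; "wrist_torque": the same for the moment, N m; "opening": finger opening in m.
Only numpy, scipy, OpenCV 4.12 (cv2) and the standard library are available. Lean on these libraries where they do the work, as an engineer would, in place of code of your own. Each camera call takes 0.05 s, during which the arm holds its last target.

TASK

First take the black support block off the printer bed and stand it upright on the flat rubber pad. Then push the bed's two sliding jaws until the board sits square and home against both fences, with both jaws left up against it; nothing but the jaws may push the board: it is freshly printed, so touch it neither with the gripper nor with the block. Finally slide the vacuum valve's grip until it is level with the tall index pin beside its track (not the low stub), and leave the other things on the bench where they are.

Things in the scene. Friction and masses are not known exactly. Their poses are not given: they have to be found in the camera images.
- bed: Fixed aluminium bed, 240 (x) by 330 (y) mm, flat top 40 mm above the table; yaw up to 0.2 rad. Origin: centre of underside. Two steel fences on it, 12 mm tall: the far one along y, inner face at bed x +105 mm; the left one along x, inner face at bed y +135 mm. The board is home in their corner: its centre at bed x +55, y +80 mm, axes parallel to the bed's.
- board: Loose green circuit board on a carrier, about 160 g, a plate 100 (x) by 110 (y) by 6 mm, flat components up to 3 mm high on it. Origin: centre of underside. It lies on the bed 12 to 35 mm short of home along bed x and 12 to 40 mm along bed y, turned by up to 0.1 rad.
- cross_jaw (a joint): Travel (m) along bed +y of the cross jaw, which pushes the board to the left fence: 0 drawn back (face at bed y -105 mm), 0.130 with the board home, end stop 0.134. Starts at 0 to 0.025. Resists with 3 N plus 8 N per m/s, stays where left. Face: steel bar, bed x 0 to 90 mm, 12 mm thick, 11 mm high.
- cross_jaw_grip (a point): Centre of the top of the cross jaw's black grip: a post 26 mm wide (bed x) by 16 mm (bed y, along its travel), its top 43 mm above the bed's top, its centre 28 mm behind (bed -y) the pushing face, always at bed x = +45 mm.
- front_jaw (a joint): Travel (m) along bed +x of the front jaw, which pushes the board to the far fence: 0 drawn back (face at bed x -60 mm), 0.065 with the board home, end stop 0.069. Starts at 0 to 0.016. Resists with 3 N plus 8 N per m/s, stays where left. Face: steel bar, bed y 35 to 125 mm, 12 mm thick, 11 mm high.
- front_jaw_grip (a point): Centre of the top of the front jaw's black grip: a post 26 mm wide (bed y) by 16 mm (bed x, along its travel), its top 43 mm above the bed's top, its centre 28 mm behind (bed -x) the pushing face, always at bed y = +80 mm.
- block: Loose black support block, 26 x 26 mm and 55 mm tall, 120 g, with a thin steel square on top. It stands on the bed between the cross jaw and the board, turned by up to 0.3 rad from the bed's axes. Origin: centre of its underside.
- pad: Flat black rubber pad, fixed, 90 x 90 mm, 5 mm thick, at the left of the bed. Origin: centre of its underside. It may lie nearer or farther than the grey open tray beside it (sorter).
- sorter: Grey open tray with one divider, fixed, 90 x 90 mm, 28 mm high: not for the block. Origin: centre of its underside.
- valve_box: Fixed white vacuum valve box at the right, 170 mm (its x) by 90 mm (its y), flat top 40 mm above the table. Origin: centre of its underside. The valve's track runs along its x, at y = 0.
- valve (a joint): Travel in m of the vacuum valve's black grip along the box's +x: the grip's centre lies at box x = value - 0.055. Range 0 to 0.11; starts near the middle (0.048 to 0.062) and must go either way. It resists with about 2.5 N plus 10 N per m/s and stays where it is left.
- valve_grip (a point): Centre of the top of the valve's grip: a post 14 mm (box x, along its travel) by 26 mm (box y), its top 37 mm above the box's top, with a white line across it.
- index_pin: Tall index pin fixed on the valve box beside the track: 10 x 10 x 6 mm steel foot with a 6 mm thick pin, 26 mm tall in all. Origin: centre of underside, at box y +35 mm, 24 to 42 mm to either side of the track's middle; axes parallel to the box's. It marks where the grip's centre must stand along the track.
- index_stub: Low index stub, fixed, the same 10 x 10 x 6 mm steel foot without a pin, on the other side of the track's middle: not the mark wanted.
- paste_jar: Loose small jar, 38 mm across, 45 mm tall, standing on the bed's near right corner; leave it. Origin: centre of its underside.
- screwdriver: Loose screwdriver, 190 mm long, lying between bed and valve box; leave it.
- weight: Loose steel cylinder, 44 mm across, 35 mm tall, near the robot's right; leave it. Origin: centre of its underside.
- flux_bottle: Loose bottle, 52 mm across, 120 mm tall, beyond the bed; leave it. Origin: centre of its underside.
- tape_roll: Loose ring of tape, 84 mm across, 22 mm high, beyond the bed; leave it.
- cup: Loose white cup, 72 mm across, 85 mm tall, beyond the bed; leave it.
- spatula: Loose spatula, 200 mm long, lying beyond the valve box; leave it.
There are look-alikes about, which are no part of the job. There is more than one size of the block; the one meant has the size given above. Of the things that look like the pad, the smaller one is meant.

How it is judged:
On the way, in this order (a step that is already met when the one before it is completed fails the run):
1. the block stands released on the pad (x of block in the frame of pad between -0.04 and 0.04 m and y of block in the frame of pad between -0.04 and 0.04 m and height (world z) of block between 0.002 and 0.008 m and angle between block's own z axis and vertical below 0.1 rad and contact force between the fingers and block below 0.1 N), for 0.2 s.
2. the board is home against both fences with both jaws against it (x of board in the frame of bed between 0.052 and 0.058 m and y of board in the frame of bed between 0.077 and 0.083 m and angle between the x axis of board and the x axis of bed, either way round below 0.03 rad and angle between board's own z axis and vertical below 0.03 rad and value of joint cross_jaw above 0.127 m and value of joint front_jaw above 0.062 m), for 0.2 s.
3. the valve's grip is level with the index pin (x of valve_grip in the frame of index_pin between -0.005 and 0.005 m), for 0.2 s.
At the end, for the whole second after the job is handed in: Block upright and released on the pad (centre within 40 mm of its centre along each pad axis); board at rest within 3 mm and 0.03 rad of home, both jaws within 3 mm of their home travel; valve grip within 5 mm of level with the tall index pin (all of step 1 and all of step 2 and all of step 3 and linear speed of each of block, board below 0.01 m/s); the robot touches nothing.
It fails at once if the robot touches the board (contact force between any of the fingers, the arm and board above 0.3 N).
It fails at once if the block touches the board (contact force between block and board above 0.3 N).
It fails at once if another thing on the bench is moved more than 20 mm (distance of any of paste_jar, screwdriver, weight, flux_bottle, tape_roll, cup, spatula from where it was at the start of the episode above 0.02 m).
It also fails if it takes over 72 s, if anything falls off the work surface, if the arm or the gripper's body presses on something with over 40 N, if the wrist force passes 120 N, or if a joint passes its speed limit or range.

## Working session

There is one attempt and no reset: what is moved stays moved. The work goes in short steps, Python scripts to look and compute and a tool call to move; the robot and the scene stay as the last step left them, time stands still between calls to the robot, and variables do not carry over. Pictures are saved under pics/ and viewed, and the job is handed in when it is done.

Besides the shell and the picture viewer there is one more tool, called after "Emit:" as name(argument=value, ...) on one line, values as JSON. drive_tool: Moves the arm, as the interface text tells. Its arguments: {"type":"object","properties":{"commands":{"type":"string"},"newtons":{"type":"number"}},"required":["commands"]}

```bash
mkdir -p pics; cat > h.py <<'E'
import numpy as np, cv2
from scipy.spatial.transform import Rotation as R
from station import ctrl
def snap(name,fn):
    ci=ctrl.camera_info(name); im,d=ctrl.get_image(name)
    cv2.imwrite('pics/%s.png'%fn,im); np.savez('pics/%s.npz'%fn,im=im,d=d,K=ci['K'],T=ci['T']); return im,d,ci
def load(fn):
    z=np.load('pics/%s.npz'%fn); return z['im'],z['d'],z['K'],z['T']
def ray(K,T,u,v,z):
    r=T[:3,:3]@np.linalg.solve(K,np.array([u,v,1.])); o=T[:3,3]
    return o+r*(z-o[2])/r[2]
def dep(K,T,d,u,v):
    return T[:3,:3]@(np.linalg.solve(K,np.array([u,v,1.]))*d[int(round(v)),int(round(u))])+T[:3,3]
def cloud(K,T,d):
    v,u=np.mgrid[:384,:512]; p=np.stack([u,v,np.ones_like(u)],-1)@np.linalg.inv(K).T*d[...,None]
    return p@T[:3,:3].T+T[:3,3]
def proj(K,T,p):
    q=K@(T[:3,:3].T@(np.asarray(p)-T[:3,3])); return q[:2]/q[2]
E
python3 - <<'E'
from h import *
for n in ['top','scene']:
    im,d,ci=snap(n,n+'0'); print(n,ci['K'],ci['T'].round(3))
o=ctrl.get_obs(); print(o, ctrl.grip_point_offset)
E
```

```text
top [[401.40101717   0.         259.69838884]
 [  0.         401.40101717 188.3947337 ]
 [  0.           0.           1.        ]] [[ 0.015 -0.976  0.215  0.323]
 [-1.    -0.016 -0.002  0.031]
 [ 0.006 -0.215 -0.977  1.24 ]
 [ 0.     0.     0.     1.   ]]
scene [[499.10151698   0.         264.45543038]
 [  0.         499.10151698 185.6857945 ]
 [  0.           0.           1.        ]] [[ 0.115  0.772 -0.625  1.309]
 [ 0.993 -0.1    0.058 -0.053]
 [-0.018 -0.628 -0.778  1.029]
 [ 0.     0.     0.     1.   ]]
{'t': 0.1, 'q': array([-1.40298471e+00,  5.33002932e-02,  1.61417051e+00,  5.60888691e-06,
        1.47599720e+00, -1.19001501e-01]), 'dq': array([ 0.00013488, -0.00088921, -0.00272185, -0.00162327, -0.00096714,
       -0.00032106]), 'effort': array([ 1.20658031e-03, -3.94902921e+01, -3.71361673e+01,  8.04047772e-06,
        3.95169365e-03, -4.49826842e-06]), 'tool_pos': array([ 0.17671599, -0.59890417,  0.23017184]), 'tool_rot': array([ 2.06828745,  0.30062072, -2.06837142]), 'contact_force': array([ 0.16407306,  0.08265752, -0.09322303]), 'wrist_torque': array([ 0.02880103, -0.00538218,  0.00466271]), 'opening': 0.08554827085064186} 0.0187
```

View pics/top0.png

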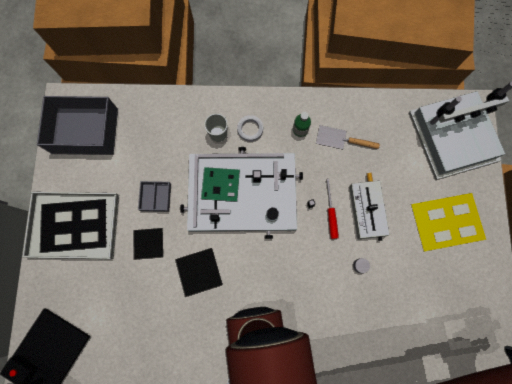

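View pics/scene0.png

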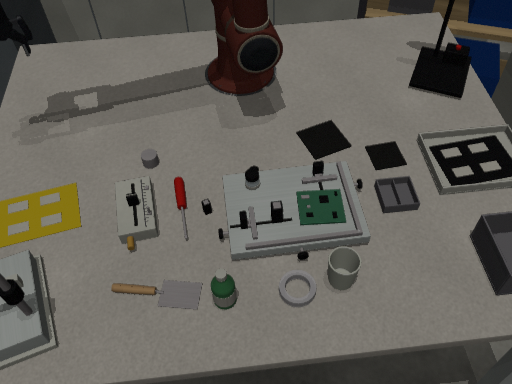

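The top view shows the bed around (243,193), the board at (221,184), the block at (257,176), the small black pad at (148,243), a larger look-alike at (199,272), the sorter at (155,197) and the valve box at (369,208). I'll enlarge next.

```bash
python3 - <<'E'
import cv2
a=cv2.imread('pics/top0.png');b=cv2.imread('pics/scene0.png')
cv2.imwrite('pics/c1.png',cv2.resize(a[140:250,175:310],None,fx=5.4,fy=5.4,interpolation=cv2.INTER_CUBIC))
cv2.imwrite('pics/c2.png',cv2.resize(b[150:265,90:290],None,fx=4,fy=4,interpolation=cv2.INTER_CUBIC))
cv2.imwrite('pics/c3.png',cv2.resize(a[165:250,300:400],None,fx=7,fy=7,interpolation=cv2.INTER_CUBIC))
E
```

```text
(no output)
```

View pics/c1.png

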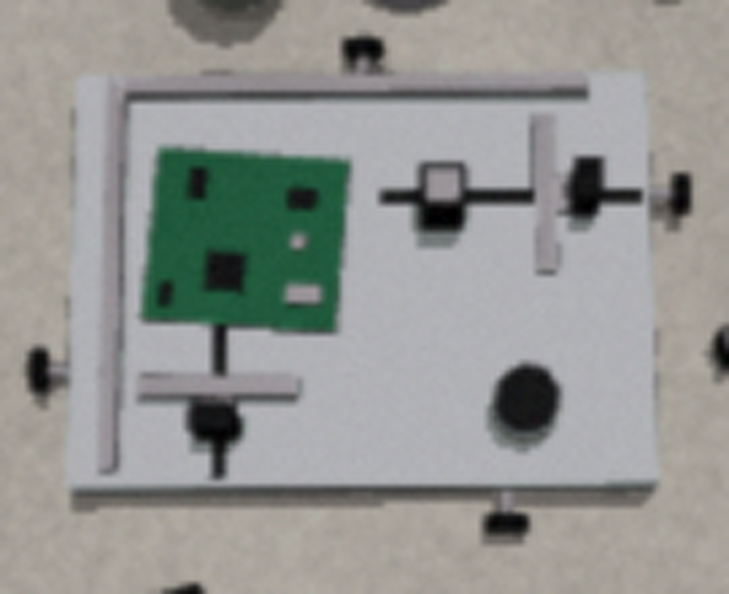

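View pics/c2.png

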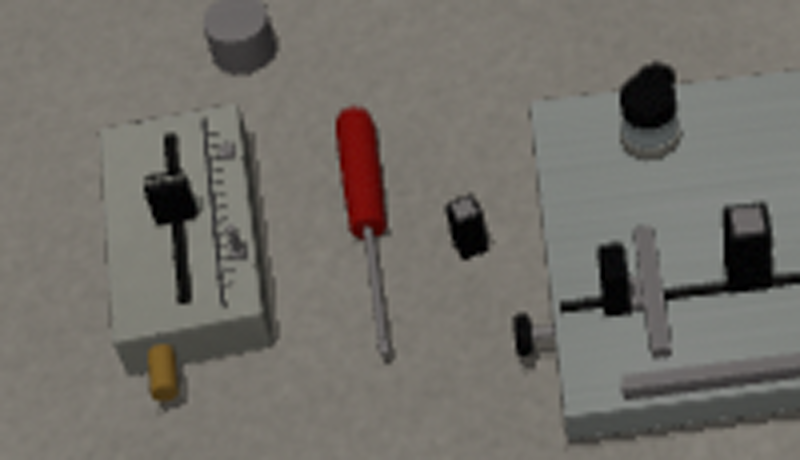

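View pics/c3.png

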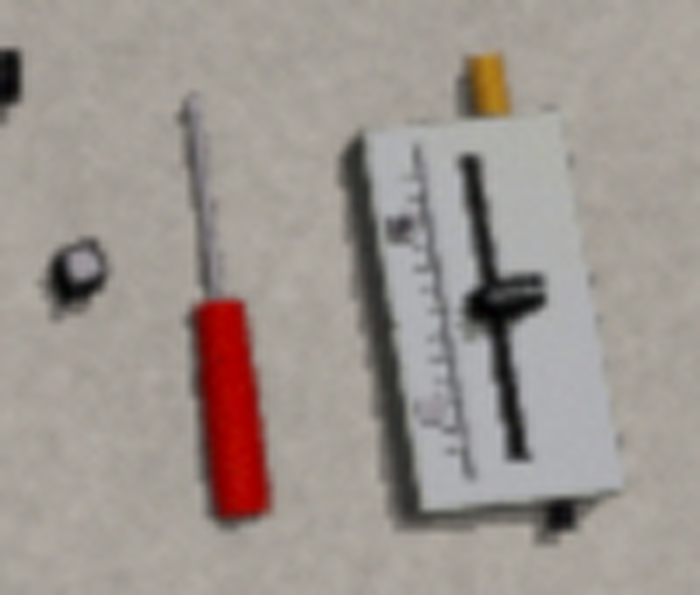

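```bash
cat > m.py <<'E'
from h import *
im,d,K,T=load('top0'); P=cloud(K,T,d)
def fit(mask,z):
    c=max(cv2.findContours(mask.astype(np.uint8),0,1)[0],key=cv2.contourArea)[:,0]
    p=np.array([ray(K,T,u,v,z)[:2] for u,v in c],np.float32)*1000
    return cv2.minAreaRect(p)
Z=P[...,2]
u=np.arange(512)[None];v=np.arange(384)[:,None]
box=lambda a,b,c,e:(u>=a)&(u<b)&(v>=c)&(v<e)
fl=lambda m:cv2.morphologyEx(m.astype(np.uint8),cv2.MORPH_CLOSE,np.ones((9,9)))
print('bed',fit(fl((Z>.03)&(Z<.06)&box(184,301,145,240)),.04))
print('valve',fit(fl((Z>.03)&(Z<.06)&box(345,392,174,245)),.04))
g=im.astype(int)
print('board',fit(fl((g[...,1]>g[...,2]+25)&(g[...,1]>g[...,0]+15)&box(195,245,160,207)),.047))
print('pad',fit(fl((g.max(-1)<60)&box(128,168,222,264)),.005))
print('padbig',fit(fl((g.max(-1)<60)&box(170,226,245,300)),.005))
print('sorter',fit(fl((Z>.015)&box(134,175,175,216)),.028))
m=box(248,270,165,185)&(Z>.08); print('blocktop',m.sum(),P[m].mean(0),fit(m,.095))
m=box(262,292,165,190)&(Z>.075)&(g.max(-1)<70); print('crossgrip',m.sum(),P[m].mean(0),P[m].max(0))
m=box(205,225,209,226)&(Z>.075); print('frontgrip',m.sum(),P[m].mean(0),P[m].max(0))
m=box(360,385,195,218)&(Z>.068); print('vgrip',m.sum(),P[m].mean(0),P[m].max(0))
E
python3 m.py; python3 -c "
from h import *
im,d,ci=snap('wrist','w0');print(ci['T'].round(3),ci['K'])"
```

```text
bed ((582.0574340820312, 83.54551696777344), (349.61962890625, 274.39520263671875), 85.79337310791016)
valve ((540.7149047851562, -302.46893310546875), (192.35130310058594, 92.87474822998047), 7.021917819976807)
board ((598.3212890625, 149.7451171875), (108.17381286621094, 98.45310974121094), 86.90565490722656)
pad ((418.54345703125, 366.7500305175781), (87.56774139404297, 85.6734390258789), 4.723564624786377)
padbig ((335.52862548828125, 209.09521484375), (114.33831024169922, 114.29158782958984), 18.387571334838867)
sorter ((568.7451171875, 360.419921875), (103.7261734008789, 105.50772094726562), 0.9306999444961548)
blocktop 89 [0.61045045 0.03994983 0.11918813] ((616.8064575195312, 40.34728240966797), (27.323604583740234, 23.58694839477539), 0.956807553768158)
crossgrip 43 [ 0.62579331 -0.04033276  0.0817249 ] [ 0.6392499  -0.03384448  0.08798334]
frontgrip 47 [0.49052136 0.1614178  0.08201013] [0.49685414 0.1751932  0.08660628]
vgrip 49 [ 0.51679101 -0.28433     0.14627366] [0.538315   0.03129826 1.23963904]
[[ 0.283 -0.926 -0.251  0.241]
 [-0.959 -0.273 -0.072 -0.581]
 [-0.002  0.261 -0.965  0.374]
 [ 0.     0.     0.     1.   ]] [[341.35001526   0.         254.31533643]
 [  0.         341.35001526 191.30144678]
 [  0.           0.           1.        ]]
```

View pics/w0.png

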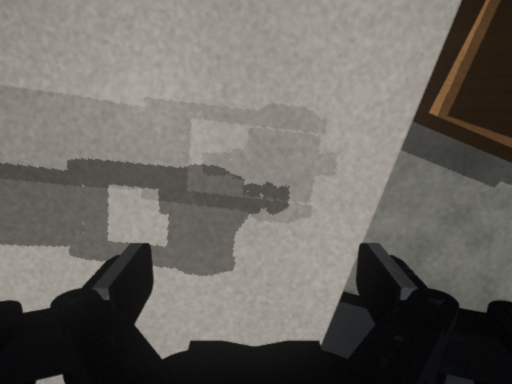

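```bash
cat >> h.py <<'E'
def plan(x,y,z,yaw=None):
    """yaw: wanted world angle(deg) of tool y axis (mod 180)"""
    o=ctrl.get_obs(); M=R.from_rotvec(o['tool_rot']).as_matrix(); dlt=M.T@(np.array([x,y,z])-o['tool_pos'])
    cur=np.degrees(np.arctan2(M[1,1],M[0,1]))
    s='t %.2f pos %s yaw %.1f tilt %s | shift %s'%(o['t'],o['tool_pos'].round(4),cur,M[:,0].round(3),(dlt/.04).round(3))
    if yaw is not None:
        e=(yaw-cur+90)%180-90; s+=' turn %.2f (x down => -)'%(-e/5)
    print(s,'q6 %.2f'%o['q'][5],'F',o['contact_force'].round(1),'op %.4f'%o['opening'])
E
python3 -c "
from h import *
plan(.46,.08,.33,-4)"
```

```text
t 0.15 pos [ 0.1767 -0.599   0.2303] yaw -73.6 tilt [-0.     0.002 -1.   ] | shift [ -2.467 -14.282 -11.595] turn -13.91 (x down => -) q6 -0.12 F [-0.2  0.2  0.2] op 0.0861
```

```bash
python3 -c "
from h import *
plan(.57,.07,.30,-4)"
```

```text
t 0.15 pos [ 0.1767 -0.599   0.2303] yaw -73.6 tilt [-0.     0.002 -1.   ] | shift [ -1.718 -13.263 -14.162] turn -13.91 (x down => -) q6 -0.12 F [-0.2  0.2  0.2] op 0.0861
```

Emit:
drive_tool(commands="-1 -1 0 0 0;-1 -1 -1 -0.8 -1;-1 -1 -1.8 -1.4 -2;-1 -1 -2.6 -2 -3;-1 -1 -3.4 -2.6 -4;-1 -1 -4.2 -3.2 -5;-1 -1.2 -5 -3.8 -6;-1 -1.4 -5.8 -4.4 -7")

```text
t: 0.82
tool_pos: [0.2795, -0.3258, 0.2861]
tool_rot: [1.684, 0.816, -1.683]
contact_force: [0.8, 0.3, 0.2]
opening: 0.0853
```

```bash
python3 -c "
from h import *
plan(.57,.07,.30,-4)"
```

```text
t 0.82 pos [ 0.2795 -0.3258  0.2861] yaw -38.4 tilt [-0.001  0.002 -1.   ] | shift [ -0.337  -0.447 -12.266] turn -6.87 (x down => -) q6 -0.37 F [0.8 0.3 0.2] op 0.0853
```

Emit:
drive_tool(commands="-1 -0.3 0 -1 -1;-1 -0.3 0 -2 -2;-1 -0.3 0 -3 -3;-1 -0.3 0 -4 -4;-1 -0.3 -0.2 -5 -5;-1 -0.3 -0.4 -6 -6;-1 -0.3 -0.4 -7 -7;-1 -0.3 -0.4 -8 -7")

```text
t: 1.48
tool_pos: [0.4671, -0.0658, 0.2991]
tool_rot: [1.252, 1.18, -1.252]
contact_force: [0.3, -1.3, -0.3]
opening: 0.0855
```

```bash
python3 -c "
from h import *
plan(.57,.07,.30,-4)"
```

```text
t 1.48 pos [ 0.4671 -0.0658  0.2991] yaw -3.4 tilt [ 0.001 -0.    -1.   ] | shift [-0.021  2.368 -3.54 ] turn 0.13 (x down => -) q6 -0.24 F [ 0.3 -1.3 -0.3] op 0.0855
```

Emit:
drive_tool(commands="-1 0 0.6 -0.8 0;-1 0 1.2 -1.6 0;-1 0 1.8 -2.4 0;-1 0 2.4 -3.2 0;-1 0 2.4 -3.6 0;-1 0 2.4 -3.6 0;-1 0 2.4 -3.6 0")

```text
t: 2.07
tool_pos: [0.5712, 0.0703, 0.2984]
tool_rot: [1.252, 1.181, -1.255]
contact_force: [0.3, -0.1, -0.2]
opening: 0.0854
```

```bash
python3 -c "
from h import *
plan(.57,.07,.30,-4)
snap('wrist','w1')"
```

```text
t 2.07 pos [0.5712 0.0703 0.2984] yaw -3.5 tilt [-0.001 -0.001 -1.   ] | shift [-0.04  -0.029  0.01 ] turn 0.11 (x down => -) q6 0.05 F [ 0.3 -0.1 -0.2] op 0.0854
```

View pics/w1.png

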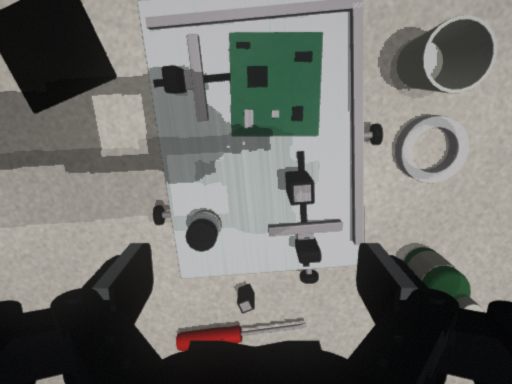

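The wrist view shows the left fence along row ~15, the far fence at column ~357, the block top at (303,194), the cross grip top at (310,255), the front grip at (175,79) and the board at (276,84). I'll measure from this.

```bash
python3 - <<'E'
from h import *
im,d,K,T=load('w1'); P=cloud(K,T,d); Z=P[...,2]
u=np.arange(512)[None];v=np.arange(384)[:,None]
box=lambda a,b,c,e:(u>=a)&(u<b)&(v>=c)&(v<e)
print('bedz',np.median(Z[box(250,280,160,220)]),'boardz',np.median(Z[box(235,315,35,130)]))
m=box(345,370,30,235)&(Z>.047)&(Z<.06)
pts=P[m]; l=cv2.fitLine(pts[:,:2].astype(np.float32)*1000,2,0,.01,.01).ravel(); print('far fence',l,np.degrees(np.arctan2(l[1],l[0])),m.sum())
r=cv2.minAreaRect(pts[:,:2].astype(np.float32)*1000);print(r)
m2=box(150,350,2,28)&(Z>.047)&(Z<.06)
pts=P[m2]; l=cv2.fitLine(pts[:,:2].astype(np.float32)*1000,2,0,.01,.01).ravel(); print('left fence',l,np.degrees(np.arctan2(l[1],l[0])))
print(cv2.minAreaRect(pts[:,:2].astype(np.float32)*1000))
g=im.astype(int)
def rec(n,m):
    p=P[m]; print(n,m.sum(),p.mean(0).round(4),cv2.minAreaRect(p[:,:2].astype(np.float32)*1000), 'z',np.median(p[:,2]).round(4))
rec('board',(g[...,1]>g[...,2]+15)&(g[...,1]>g[...,0]+8)&box(220,330,25,142)&(Z>.04))
rec('block',box(280,320,160,215)&(Z>.09))
rec('crossgrip',box(285,330,230,265)&(Z>.078))
rec('frontgrip',box(155,195,60,98)&(Z>.078))
rec('crossbar',box(262,345,218,240)&(Z>.047)&(Z<.06))
rec('frontbar',box(183,212,30,125)&(Z>.047)&(Z<.06))
E
python3 -c "
import cv2
a=cv2.imread('pics/w1.png');cv2.imwrite('pics/c4.png',cv2.resize(a[0:280,140:380],None,fx=2.1,fy=2.1,interpolation=2))"
```

```text
bedz 0.04108536439864355 boardz 0.04728526252150281
far fence [ 2.6108831e-02 -9.9965912e-01  6.8971942e+02  9.2516739e+01] -88.5039 2085
((690.463623046875, 83.97781372070312), (10.742002487182617, 231.83975219726562), 1.5337051153182983)
left fence [9.9980003e-01 1.9996814e-02 5.7281372e+02 2.2169475e+02] 1.1458093
((574.9273681640625, 222.419921875), (208.3795623779297, 10.847278594970703), 1.4606101512908936)
board 8360 [0.6006 0.1511 0.0497] ((599.467529296875, 149.3780517578125), (110.26142120361328, 100.45671081542969), 86.75257873535156) z 0.0471
block 614 [0.6191 0.0398 0.0999] ((607.1431274414062, 81.75775146484375), (30.039752960205078, 121.69002532958984), 15.86340618133545) z 0.0962
crossgrip 317 [ 0.6269 -0.0366  0.0924] ((609.6458740234375, 43.901283264160156), (26.211410522460938, 194.64175415039062), 12.327996253967285) z 0.0838
frontgrip 440 [0.4942 0.1601 0.0859] ((531.1212768554688, 155.486328125), (26.321664810180664, 94.21984100341797), 82.36099243164062) z 0.0837
crossbar 866 [ 0.6282 -0.0212  0.0516] ((628.4343872070312, -25.02326202392578), (89.98070526123047, 21.647451400756836), 1.4799524545669556) z 0.0519
frontbar 1183 [0.5135 0.1619 0.0519] ((509.8023376464844, 160.78964233398438), (22.350162506103516, 89.83685302734375), 1.4317809343338013) z 0.0519
```

View pics/c4.png

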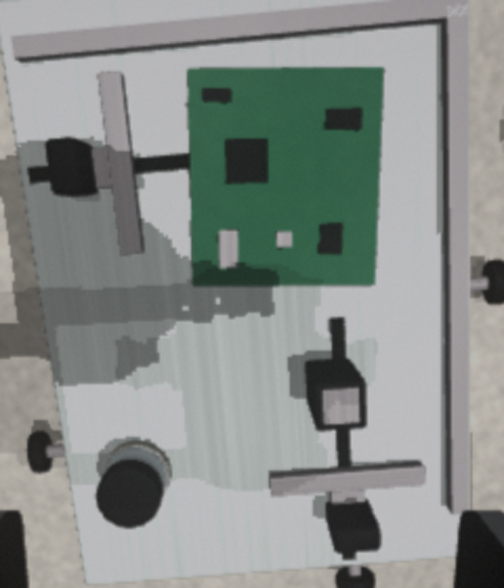

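```bash
cat > bed.py <<'E'
from h import *
a=np.radians(1.5); EX=np.array([np.cos(a),np.sin(a)]); EY=np.array([-EX[1],EX[0]])
O=582.2e-3*EX+67.06e-3*EY
def b2w(x,y): return O+x*EX+y*EY
def w2b(p): return np.array([(np.asarray(p)[:2]-O)@EX,(np.asarray(p)[:2]-O)@EY])
E
python3 - <<'E'
from bed import *
im,d,K,T=load('w1'); P=cloud(K,T,d); Z=P[...,2]
u=np.arange(512)[None];v=np.arange(384)[:,None]
box=lambda a,b,c,e:(u>=a)&(u<b)&(v>=c)&(v<e)
for n,m in [('block',box(280,320,160,215)&(abs(Z-.095)<.004)),('cg',box(285,330,230,265)&(abs(Z-.083)<.004)),('fg',box(155,195,60,98)&(abs(Z-.083)<.004))]:
    m=cv2.morphologyEx(m.astype(np.uint8),cv2.MORPH_OPEN,np.ones((3,3)))>0
    p=P[m]; r=cv2.minAreaRect(p[:,:2].astype(np.float32)*1000); print(n,m.sum(),r,'bed',w2b(np.array(r[0])/1000).round(4))
print('board',w2b([.5995,.1494]).round(4), b2w(0,0),b2w(.055,.08))
plan(.616,.04,.2,0)
E
```

```text
block 599 ((619.8359375, 37.695716857910156), (25.991857528686523, 26.250837326049805), 89.64025115966797) bed [ 0.0384 -0.0456]
cg 289 ((628.3370361328125, -42.208770751953125), (24.44548797607422, 15.909148216247559), 1.255400538444519) bed [ 0.0448 -0.1257]
fg 424 ((492.8353576660156, 160.2595977783203), (25.40456199645996, 16.061307907104492), 89.68800354003906) bed [-0.0853  0.0802]
board [0.021  0.0666] [0.58024507 0.08227724] [0.63313207 0.16368956]
t 2.12 pos [0.571  0.0695 0.2987] yaw -3.6 tilt [-0.001 -0.001 -1.   ] | shift [2.467 1.169 0.664] turn -0.71 (x down => -) q6 0.05 F [ 0.3 -0.8  0.6] op 0.0855
```

```bash
python3 -c "
from h import *
plan(.6195,.038,.062,0)"
```

```text
t 2.12 pos [0.571  0.0695 0.2987] yaw -3.6 tilt [-0.001 -0.001 -1.   ] | shift [5.917 1.262 0.707] turn -0.71 (x down => -) q6 0.05 F [ 0.3 -0.8  0.6] op 0.0855
```

Emit:
drive_tool(commands="-1 1 0.6 0.35 -0.4;-1 2 1.26 0.7 -0.7;-1 3 1.26 0.7 -0.7;-1 3.8 1.26 0.7 -0.7;-1 3.8 1.26 0.7 -0.7;-1 3.8 1.26 0.7 -0.7", newtons=40)

```text
t: 2.62
tool_pos: [0.6174, 0.0374, 0.1443]
tool_rot: [1.209, 1.213, -1.216]
contact_force: [0.6, 0.3, 0.6]
opening: 0.0854
```

```bash
python3 -c "
from h import *
plan(.6195,.038,.062,0)
snap('wrist','w2')"
```

```text
t 2.62 pos [0.6174 0.0374 0.1443] yaw -0.2 tilt [-0.007  0.    -1.   ] | shift [ 2.058  0.066 -0.014] turn -0.04 (x down => -) q6 -0.06 F [0.6 0.3 0.6] op 0.0854
```

View pics/w2.png

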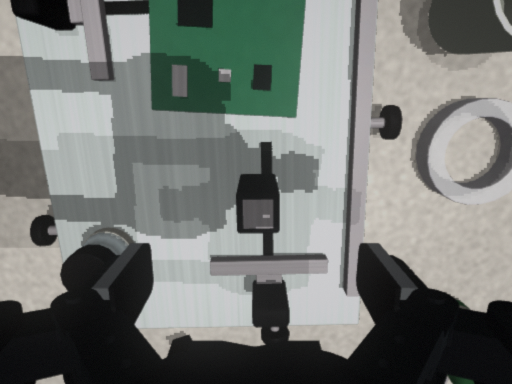

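```bash
python3 -c "
from h import *
im,d,K,T=load('w1')
print(ray(K,T,202,232,.085),ray(K,T,182,232,.085),ray(K,T,220,232,.085))
im,d,K,T=load('w2'); P=cloud(K,T,d); Z=P[...,2]
u=np.arange(512)[None];v=np.arange(384)[:,None]
m=(u>235)&(u<280)&(v>170)&(v<240)&(abs(Z-.095)<.004); r=cv2.minAreaRect(P[m][:,:2].astype(np.float32)*1000); print(r)
plan(.6195,.038,.060,0)"
```

```text
[ 0.50845305 -0.00409788  0.085     ] [ 0.4860869  -0.00274423  0.085     ] [ 0.52858019 -0.00531601  0.085     ]
((619.7409057617188, 37.863529205322266), (25.773754119873047, 26.095605850219727), 0.9332985281944275)
t 2.67 pos [0.6196 0.0377 0.148 ] yaw -0.1 tilt [-0. -0. -1.] | shift [ 2.199 -0.003 -0.008] turn -0.03 (x down => -) q6 -0.06 F [-0.7  0.7  0.9] op 0.0856
```

Block confirmed at (0.6197, 0.0378), and the jar is clear. Next I'll descend and grip.

Emit:
drive_tool(commands="-1 0.8 0 0 0;-1 1.6 0 0 0;-1 2.2 0 0 0;-1 2.2 0 0 0;1 2.2 0 0 0;1 2.2 0 0 0;1 2.2 0 0 0;1 2.2 0 0 0", newtons=40)

```text
t: 3.33
tool_pos: [0.622, 0.0386, 0.0625]
tool_rot: [1.212, 1.205, -1.206]
contact_force: [0.4, 0.2, -0.3]
opening: 0.0386
```

Emit:
drive_tool(commands="1 0 0 0 0;1 0 0 0 0;1 0 0 0 0;1 -0.2 0 0 0")

```text
t: 3.67
tool_pos: [0.6193, 0.0388, 0.0666]
tool_rot: [1.209, 1.21, -1.211]
contact_force: [0.2, 0.3, -1.9]
opening: 0.0254
```

Emit:
drive_tool(commands="1 -0.8 0 0 0;1 -1.6 0 0 0;1 -2.4 0 0 0;1 -2.6 0 0 0;1 -2.6 0 0 0")

```text
t: 4.08
tool_pos: [0.6221, 0.0386, 0.1755]
tool_rot: [1.213, 1.203, -1.205]
contact_force: [0.5, -0.1, -0.1]
opening: 0.0253
```

```bash
python3 -c "
from h import *
plan(.4185,.367,.1652,4.7)
snap('wrist','w3')
im,d,K,T=load('w1')
"
```

```text
t 4.08 pos [0.6221 0.0386 0.1755] yaw -0.1 tilt [ 0.007 -0.    -1.   ] | shift [ 0.216 -5.102 -8.205] turn -0.95 (x down => -) q6 -0.06 F [ 0.5 -0.1 -0.1] op 0.0253
```

View pics/w3.png

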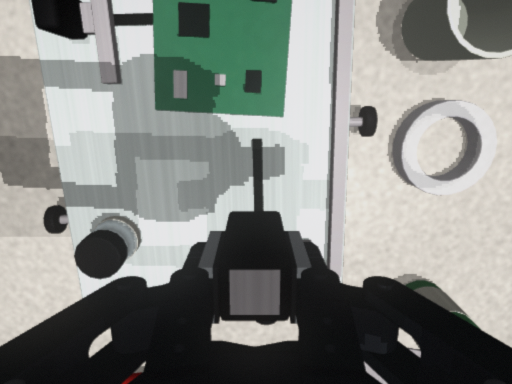

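The block is held centred at (256,270). Next I'll move it over the pad.

Emit:
drive_tool(commands="1 0 -0.5 -0.8 0;1 0 -1 -1.6 -0.3;1 0 -1.5 -2.4 -0.6;1 0 -2 -3.2 -0.9;1 0 -2.5 -4 -0.9;1 0 -3 -4.8 -0.9;1 0 -3.5 -5.6 -0.9;1 0 -4 -6.4 -0.9")

```text
t: 4.8
tool_pos: [0.4573, 0.2954, 0.1676]
tool_rot: [1.148, 1.247, -1.157]
contact_force: [0.9, 0.2, -1.0]
opening: 0.0252
```

Emit:
drive_tool(commands="1 0 -0.5 -0.8 0;1 0.1 -1.1 -1.6 0;1 0.2 -1.1 -1.8 0;1 0.2 -1.1 -1.8 0;1 0.2 -1.1 -1.8 0")

```text
t: 5.22
tool_pos: [0.4097, 0.3624, 0.1605]
tool_rot: [1.147, 1.246, -1.155]
contact_force: [-0.2, -0.8, -1.7]
opening: 0.0255
```

```bash
python3 -c "
from h import *
plan(.4185,.367,.0275,4.7)
snap('wrist','w4');snap('top','top1')
im,d,K,T=load('w4'); print(proj(K,T,[.4185,.367,.005]))
"
```

```text
t 5.22 pos [0.4097 0.3624 0.1605] yaw 4.5 tilt [-0.003 -0.003 -1.   ] | shift [ 3.323  0.239 -0.108] turn -0.04 (x down => -) q6 0.51 F [-0.2 -0.8 -1.7] op 0.0255
[264.26600788 170.1958058 ]
```

View pics/w4.png

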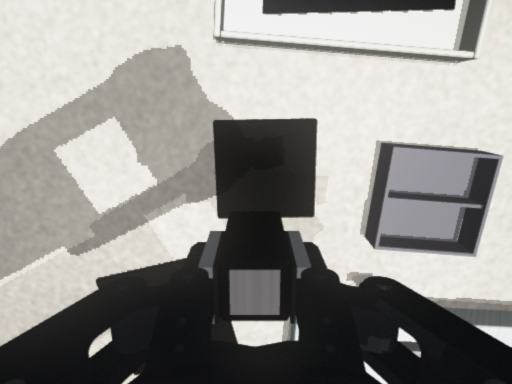

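The pad centre is at pixel (265,168), matching the estimate. I'll lower the block.

Emit:
drive_tool(commands="1 0.6 0.2 -0.1 0;1 1.2 0.2 -0.1 0;1 1.8 0.2 -0.1 0;1 2.4 0.2 -0.1 0;1 2.8 0.2 -0.1 0;1 3 0.2 -0.1 0;1 3.1 0.2 -0.1 0;1 3.1 0.2 -0.1 0")

```text
t: 5.98
tool_pos: [0.4189, 0.367, 0.0386]
tool_rot: [1.152, 1.244, -1.154]
contact_force: [-0.2, -0.7, -1.7]
opening: 0.0254
```

Emit:
drive_tool(commands="1 0.05 0 0 0;1 0.1 0 0 0;1 0.15 0 0 0;1 0.15 0 0 0")

```text
t: 6.32
tool_pos: [0.4187, 0.3681, 0.0335]
tool_rot: [1.153, 1.245, -1.151]
contact_force: [-0.7, 0.2, -0.3]
opening: 0.0255
```

```bash
python3 -c "
from h import *
plan(.4185,.367,.0275,4.7)"
```

```text
t 6.32 pos [0.4187 0.3681 0.0335] yaw 4.4 tilt [ 0.001  0.    -1.   ] | shift [ 0.151 -0.008  0.027] turn -0.05 (x down => -) q6 0.51 F [-0.7  0.2 -0.3] op 0.0255
```

Emit:
drive_tool(commands="1 0.04 0 0 0;1 0.08 0 0 0;1 0.12 0 0 0;1 0.12 0 0 0;1 0.12 0 0 0")

```text
t: 6.73
tool_pos: [0.4183, 0.3678, 0.0281]
tool_rot: [1.152, 1.245, -1.152]
contact_force: [0.1, 0.1, -2.0]
opening: 0.0258
```

```bash
python3 -c "
from h import *
plan(.4185,.367,.0275,4.7)"
```

```text
t 6.73 pos [0.4183 0.3678 0.0281] yaw 4.4 tilt [-0. -0. -1.] | shift [0.015 0.004 0.021] turn -0.05 (x down => -) q6 0.51 F [ 0.1  0.1 -2. ] op 0.0258
```

Emit:
drive_tool(commands="1 0.03 0 0 0;1 0.03 0 0 0;1 0.03 0 0 0")

```text
t: 6.98
tool_pos: [0.4184, 0.3678, 0.027]
tool_rot: [1.152, 1.245, -1.152]
contact_force: [-0.2, -0.0, -1.7]
opening: 0.0253
```

```bash
python3 -c "
from h import *
plan(.4185,.367,.0275,4.7)"
```

```text
t 6.98 pos [0.4184 0.3678 0.027 ] yaw 4.4 tilt [-0. -0. -1.] | shift [-0.012  0.     0.021] turn -0.05 (x down => -) q6 0.51 F [-0.2 -0.  -1.7] op 0.0253
```

Emit:
drive_tool(commands="1 0.03 0 0 0;1 0.03 0 0 0;1 0.03 0 0 0")

```text
t: 7.23
tool_pos: [0.4188, 0.3681, 0.0264]
tool_rot: [1.153, 1.245, -1.151]
contact_force: [-0.4, 0.2, 3.1]
opening: 0.0254
```

```bash
python3 -c "
from h import *
plan(.4185,.367,.0275,4.7)"
```

```text
t 7.23 pos [0.4188 0.3681 0.0264] yaw 4.4 tilt [ 0.001  0.    -1.   ] | shift [-0.027 -0.009  0.027] turn -0.05 (x down => -) q6 0.51 F [-0.4  0.2  3.1] op 0.0254
```

Contact, with Fz jumping to +3. I'll open and retract.

Emit:
drive_tool(commands="0 0 0 0 0;-0.5 0 0 0 0;-1 0 0 0 0;-1 0 0 0 0;-1 0 0 0 0;-1 -0.5 0 0 0;-1 -1.4 0 0 0;-1 -2.3 0 0 0")

```text
t: 7.9
tool_pos: [0.4171, 0.3669, 0.117]
tool_rot: [1.149, 1.246, -1.156]
contact_force: [0.9, 0.8, 0.5]
opening: 0.0849
```

Emit:
drive_tool(commands="-1 -1 0 0 0;-1 -1.4 0 0 0;-1 -1.4 0 0 0")

```text
t: 8.15
tool_pos: [0.4214, 0.3698, 0.1806]
tool_rot: [1.161, 1.242, -1.142]
contact_force: [0.8, 0.3, 0.8]
opening: 0.0855
```

```bash
python3 -c "
from bed import *
x,y=b2w(-.0853,.0802);plan(x,y,.2,91.5)
x,y=b2w(.0448,-.1257);plan(x,y,.2,1.5);print(x,y)
snap('wrist','w5')"
```

```text
t 8.15 pos [0.4214 0.3698 0.1806] yaw 4.4 tilt [ 0.009  0.006 -1.   ] | shift [-0.5    1.382  5.36 ] turn -17.41 (x down => -) q6 0.51 F [0.8 0.3 0.8] op 0.0855
t 8.15 pos [0.4214 0.3698 0.1806] yaw 4.4 tilt [ 0.009  0.006 -1.   ] | shift [-0.5    4.367 10.668] turn 0.59 (x down => -) q6 0.51 F [0.8 0.3 0.8] op 0.0855
0.6283201590084482 -0.04220695894753021
```

View pics/w5.png

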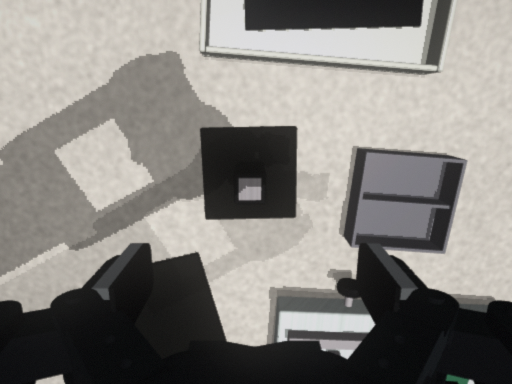

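The block stands upright on the pad at (250,190). Next is the cross jaw.

Emit:
drive_tool(commands="-1 0 0.4 0.9 0;-1 0 0.75 1.8 0.6;-1 0 1.1 2.7 0.6;-1 0 1.5 3.6 0.6;-1 0 1.85 4.5 0.6;-1 0 2.2 5.4 0.6;-1 0 2.6 6.3 0.6;-1 0 3 7.2 0.6")

```text
t: 8.87
tool_pos: [0.5596, 0.0881, 0.1713]
tool_rot: [1.189, 1.224, -1.194]
contact_force: [0.9, 0.2, -0.4]
opening: 0.0857
```

Emit:
drive_tool(commands="-1 0 0.35 0.9 0;-1 0 0.7 1.8 0;-1 0 1.1 2.7 0;-1 0 1.4 3.4 0;-1 0 1.4 3.4 0;-1 0 1.4 3.4 0")

```text
t: 9.37
tool_pos: [0.6189, -0.0458, 0.1712]
tool_rot: [1.192, 1.224, -1.195]
contact_force: [0.6, -0.2, -0.7]
opening: 0.0855
```

```bash
python3 -c "
from bed import *
x,y=b2w(.0448,-.1257);plan(x,y,.062,1.5)
snap('wrist','w6')"
```

```text
t 9.37 pos [ 0.6189 -0.0458  0.1712] yaw 1.3 tilt [-0.004  0.001 -1.   ] | shift [ 2.73   0.249 -0.081] turn -0.05 (x down => -) q6 -0.22 F [ 0.6 -0.2 -0.7] op 0.0855
```

View pics/w6.png

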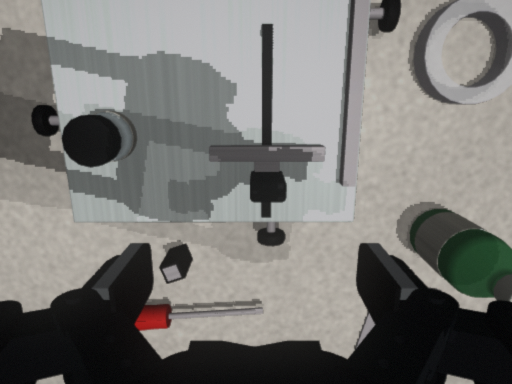

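```bash
python3 -c "
from h import *
im,d,K,T=load('w1'); 
im2,d2,K2,T2=load('top0');print(ray(K2,T2,302,118,.12),ray(K2,T2,302,132,.03))
im,d,K,T=load('w6');P=cloud(K,T,d);Z=P[...,2]
u=np.arange(512)[None];v=np.arange(384)[:,None]
m=(u>240)&(u<295)&(v>165)&(v<210)&(abs(Z-.083)<.004); r=cv2.minAreaRect(P[m][:,:2].astype(np.float32)*1000); print(r)
plan(r[0][0]/1000,r[0][1]/1000,.062,1.5)"
```

```text
[ 0.78592056 -0.0935736   0.12      ] [ 0.77560498 -0.10326276  0.03      ]
((628.9564208984375, -42.06182098388672), (25.696247100830078, 15.234502792358398), 1.1648280620574951)
t 9.42 pos [ 0.6186 -0.0446  0.1715] yaw 1.4 tilt [-0.004  0.001 -1.   ] | shift [ 2.737  0.271 -0.054] turn -0.03 (x down => -) q6 -0.22 F [ 0.3  0.8 -0.2] op 0.0852
```

Emit:
drive_tool(commands="-0.2 0.8 0.25 -0.05 0;-0.2 1.6 0.25 -0.05 0;-0.2 2.3 0.25 -0.05 0;-0.2 2.7 0.25 -0.05 0;-0.2 2.7 0.25 -0.05 0;-0.2 2.7 0.25 -0.05 0")

```text
t: 9.92
tool_pos: [0.628, -0.0407, 0.0642]
tool_rot: [1.188, 1.225, -1.192]
contact_force: [0.3, -0.3, 0.7]
opening: 0.0512
```

```bash
python3 -c "
from bed import *
plan(.6288,-.0421,.062,1.5)"
```

```text
t 9.92 pos [ 0.628  -0.0407  0.0642] yaw 1.5 tilt [-0.004  0.001 -1.   ] | shift [0.055 0.019 0.036] turn 0.01 (x down => -) q6 -0.21 F [ 0.3 -0.3  0.7] op 0.0512
```

Emit:
drive_tool(commands="1 0 0 0 0;1 0 0 0 0;1 0 0 0 0;1 0 0 0 0;1 0 0 0 0;1 0 0 0 0;1 0 0 0 0", newtons=40)

```text
t: 10.5
tool_pos: [0.628, -0.0421, 0.0684]
tool_rot: [1.188, 1.225, -1.194]
contact_force: [-12.6, 1.1, 9.6]
opening: 0.0251
```

```bash
python3 -c "
from bed import *
x,y=b2w(.045,-.004);plan(x,y,.064,1.5);print(w2b(ctrl.get_obs()['tool_pos']))"
```

```text
t 10.50 pos [ 0.628  -0.0421  0.0684] yaw 1.5 tilt [-0.005  0.    -1.   ] | shift [ 0.111  0.01  -3.038] turn -0.01 (x down => -) q6 -0.21 F [-12.6   1.1   9.6] op 0.0251
[ 0.04452715 -0.12553808]
```

Emit:
drive_tool(commands="1 -0.1 -0.03 0 0;1 -0.1 -0.03 0 0")

```text
t: 10.67
tool_pos: [0.6277, -0.0419, 0.0687]
tool_rot: [1.191, 1.221, -1.191]
contact_force: [3.0, -0.2, -13.2]
opening: 0.0248
```

```bash
python3 -c "
from bed import *
x,y=b2w(.045,-.004);plan(x,y,.064,1.5);print(w2b(ctrl.get_obs()['tool_pos']))"
```

```text
t 10.67 pos [ 0.6277 -0.0419  0.0687] yaw 1.4 tilt [-0.  0. -1.] | shift [ 0.119  0.015 -3.036] turn -0.02 (x down => -) q6 -0.21 F [  3.   -0.2 -13.2] op 0.0248
[ 0.04422803 -0.12542306]
```

Emit:
drive_tool(commands="1 0.05 0 -0.3 0;1 0.05 0 -0.8 0;1 0.05 0 -1.3 0;1 0.05 0 -1.8 0;1 0.05 0 -2.2 0;1 0.05 0 -2.4 0;1 0.05 0 -2.45 0;1 0.05 0 -2.5 0")

```text
t: 11.33
tool_pos: [0.6255, 0.0573, 0.0686]
tool_rot: [1.189, 1.222, -1.192]
contact_force: [-4.9, -3.8, -0.0]
opening: 0.0244
```

```bash
python3 -c "
from bed import *
x,y=b2w(.045,-.004);plan(x,y,.064,1.5);print(w2b(ctrl.get_obs()['tool_pos']))
snap('wrist','w7')"
```

```text
t 11.33 pos [0.6255 0.0573 0.0686] yaw 1.5 tilt [-0.002 -0.001 -1.   ] | shift [ 0.113  0.011 -0.553] turn -0.01 (x down => -) q6 -0.05 F [-4.9 -3.8 -0. ] op 0.0244
[ 0.04455223 -0.02612474]
```

View pics/w7.png

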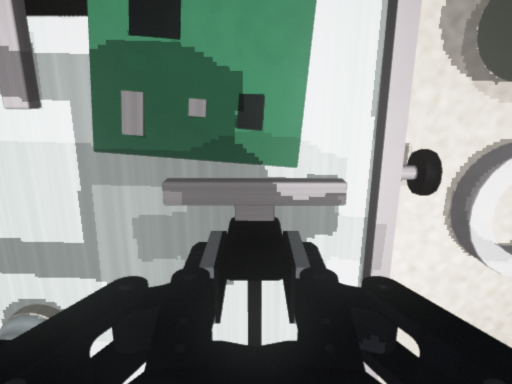

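The jaw follows and is about 5 mm from the board's lower edge (row ~160). From here I'll push slowly.

Emit:
drive_tool(commands="1 0 -0.01 -0.07 0;1 0 -0.01 -0.14 0;1 0 -0.01 -0.21 0;1 0 -0.01 -0.28 0;1 0 -0.01 -0.35 0;1 0 -0.01 -0.42 0;1 0 -0.01 -0.48 0;1 0 -0.01 -0.48 0")

```text
t: 12.05
tool_pos: [0.625, 0.0761, 0.0686]
tool_rot: [1.19, 1.221, -1.192]
contact_force: [-3.2, -2.8, -0.2]
opening: 0.0249
```

```bash
python3 -c "
from bed import *
x,y=b2w(.045,-.004);plan(x,y,.064,1.5);print(w2b(ctrl.get_obs()['tool_pos']))
snap('wrist','w8')"
```

```text
t 12.05 pos [0.625  0.0761 0.0686] yaw 1.4 tilt [-0.001 -0.001 -1.   ] | shift [ 0.114  0.012 -0.085] turn -0.02 (x down => -) q6 -0.02 F [-3.2 -2.8 -0.2] op 0.0249
[ 0.04453054 -0.00738495]
```

View pics/w8.png

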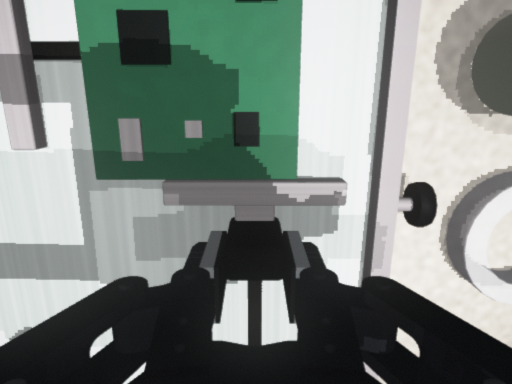

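Emit:
drive_tool(commands="1 0 0 -0.03 0;1 0 0 -0.06 0;1 0 0 -0.06 0;1 0 0 -0.06 0")

```text
t: 12.43
tool_pos: [0.6249, 0.0782, 0.0686]
tool_rot: [1.19, 1.221, -1.192]
contact_force: [-4.6, -3.8, -0.5]
opening: 0.0248
```

Emit:
drive_tool(commands="1 0 0 -0.025 0;1 0 0 -0.025 0;1 0 0 -0.025 0")

```text
t: 12.68
tool_pos: [0.6249, 0.0791, 0.0686]
tool_rot: [1.19, 1.221, -1.192]
contact_force: [-4.7, -4.5, -0.3]
opening: 0.0246
```

Emit:
drive_tool(commands="1 0 0 -0.025 0;1 0 0 -0.025 0;1 0 0 -0.025 0")

```text
t: 12.93
tool_pos: [0.6249, 0.0801, 0.0686]
tool_rot: [1.19, 1.221, -1.192]
contact_force: [-4.6, -3.2, -0.3]
opening: 0.0246
```

Emit:
drive_tool(commands="1 0 0 -0.025 0;1 0 0 -0.025 0;1 0 0 -0.025 0")

```text
t: 13.18
tool_pos: [0.6248, 0.0811, 0.0685]
tool_rot: [1.19, 1.221, -1.192]
contact_force: [-4.8, -3.9, -0.7]
opening: 0.0247
```

```bash
python3 -c "
from bed import *
plan(.6,.1,.064,1.5);print(w2b(ctrl.get_obs()['tool_pos']))"
```

```text
t 13.18 pos [0.6248 0.0811 0.0685] yaw 1.4 tilt [-0.001 -0.001 -1.   ] | shift [ 0.113 -0.609 -0.488] turn -0.02 (x down => -) q6 -0.01 F [-4.8 -3.9 -0.7] op 0.0247
[ 0.04453519 -0.00233622]
```

Emit:
drive_tool(commands="0 0 0 0 0;-0.5 0 0 0 0;-0.5 0 0 0 0;-0.5 -0.8 0 0 0;-0.5 -1.6 0 0 0;-0.5 -2.4 0 0 0;-0.5 -3.2 -0.5 0 0;-0.5 -4 -1 0 0")

```text
t: 13.85
tool_pos: [0.5856, 0.0814, 0.2304]
tool_rot: [1.192, 1.219, -1.188]
contact_force: [1.3, 0.5, -0.3]
opening: 0.0641
```

Emit:
drive_tool(commands="-0.5 -0.6 -0.5 0 0;-0.5 -0.6 -0.5 0 0;-0.5 -0.6 -0.5 0 0")

```text
t: 14.1
tool_pos: [0.5662, 0.081, 0.2557]
tool_rot: [1.194, 1.216, -1.185]
contact_force: [-0.5, 0.7, -0.0]
opening: 0.0639
```

```bash
python3 -c "
from bed import *
x,y=b2w(-.0853,.0802);plan(x,y,.2,91.5)
snap('wrist','w9')"
```

```text
t 14.10 pos [0.5662 0.081  0.2557] yaw 1.5 tilt [ 0.008  0.001 -1.   ] | shift [ 1.379 -1.793 -2.025] turn 17.99 (x down => -) q6 -0.01 F [-0.5  0.7 -0. ] op 0.0639
```

View pics/w9.png

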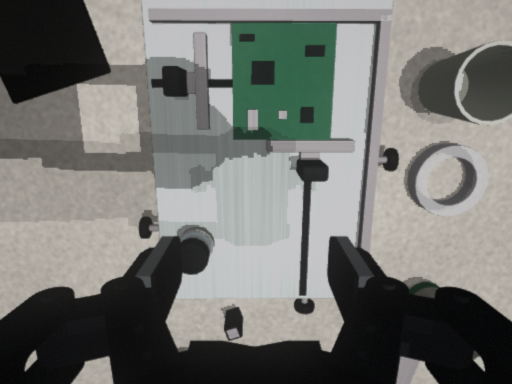

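```bash
cat > meas.py <<'E'
from bed import *
import sys
def meas(fn):
    im,d,K,T=load(fn);P=cloud(K,T,d);Z=P[...,2]; g=im.astype(int)
    B=np.stack([(P[...,:2]-O)@EX,(P[...,:2]-O)@EY],-1)*1000
    def rec(n,m):
        m=cv2.morphologyEx(m.astype(np.uint8),cv2.MORPH_OPEN,np.ones((3,3)))>0
        if m.sum()<50: print(n,'none');return
        r=cv2.minAreaRect(B[m].astype(np.float32)); print(n,m.sum(),np.round(r[0],1),np.round(r[1],1),round(r[2],1))
    rg=lambda a,b,c,e:(B[...,0]>a)&(B[...,0]<b)&(B[...,1]>c)&(B[...,1]<e)
    rec('board',(g[...,1]>g[...,2]+12)&(g[...,1]>g[...,0]+6)&rg(-60,120,-20,150)&(Z>.04)&(Z<.056))
    rec('crossgrip',rg(25,65,-150,20)&(abs(Z-.083)<.004))
    rec('frontgrip',rg(-110,-10,60,100)&(abs(Z-.083)<.004))
    rec('farfence',rg(98,125,-80,130)&(Z>.048)&(Z<.058))
    rec('leftfence',rg(-100,100,128,155)&(Z>.048)&(Z<.058))
meas(sys.argv[1])
E
python3 meas.py w1; python3 meas.py w9
```

```text
board 8368 [20.9 66.6] [110.2 100.6] 85.2
crossgrip 289 [  44.8 -125.7] [15.9 24.4] 89.8
frontgrip 424 [-85.3  80.2] [25.4 16.1] 88.2
farfence 1899 [110.3  25. ] [209.8  10.7] 90.0
leftfence 2232 [ -0.  140.2] [ 10.8 199.9] 90.0
board 10616 [16.3 80.4] [110.7 101. ] 89.9
crossgrip 455 [45.3 -3.2] [15.9 26. ] 89.5
frontgrip 553 [-85.5  80.3] [25.4 16.2] 89.9
farfence 2414 [110.3  25. ] [209.7  11.2] 89.9
leftfence 2793 [1.000e-01 1.402e+02] [ 10.6 199.6] 89.9
```

Emit:
drive_tool(commands="-0.5 0 -0.3 -0.3 1.4;-0.5 0.2 -0.6 -0.7 2.8;-0.5 0.4 -0.9 -1 4.2;-0.5 0.6 -1.2 -1.4 5.6;-0.5 0.8 -1.5 -1.7 7;-0.5 1 -1.8 -2 8.4;-0.5 1.2 -1.8 -2 9.8;-0.5 1.4 -1.8 -2 11.2")

```text
t: 14.82
tool_pos: [0.49, 0.1596, 0.1934]
tool_rot: [1.868, 0.594, -1.874]
contact_force: [-0.3, -0.7, 0.7]
opening: 0.0637
```

Emit:
drive_tool(commands="-0.5 0 0 0 1.4;-0.5 0 0 0 2.8;-0.5 0 0 0 4.2;-0.5 0 0 0 5.6;-0.5 0 0 0 6.8;-0.5 0 0 0 6.8;-0.5 0 0 0 6.8")

```text
t: 15.4
tool_pos: [0.4907, 0.1589, 0.1943]
tool_rot: [2.205, 0.03, -2.21]
contact_force: [-0.3, 0.0, 0.0]
opening: 0.0639
```

```bash
python3 -c "
from bed import *
x,y=b2w(-.0855,.0803);plan(x,y,.0665,91.5)
snap('wrist','w10')"; python3 meas.py w10
```

```text
t 15.40 pos [0.4907 0.1589 0.1943] yaw -88.4 tilt [-0.002 -0.    -1.   ] | shift [ 3.194 -0.035 -0.057] turn 0.02 (x down => -) q6 1.71 F [-0.3  0.   0. ] op 0.0639
board 13964 [ 9.6 80. ] [ 85.8 110.9] 0.0
crossgrip 463 [37.8 -2.8] [15.9 11.7] 87.0
frontgrip 655 [-85.4  80.6] [15.9 24.9] 0.3
farfence none
leftfence 2604 [-24.3 140.2] [ 10.5 151.4] 89.8
```

View pics/w10.png

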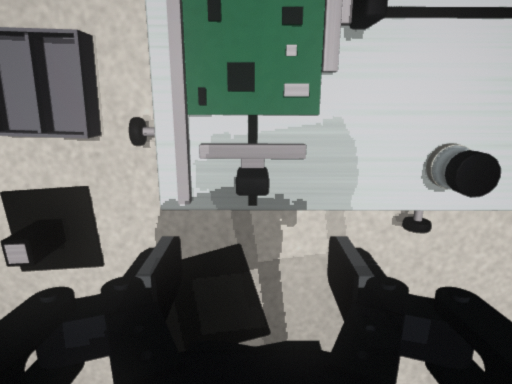

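Emit:
drive_tool(commands="-0.5 0.8 -0.04 -0.06 0;-0.5 1.6 -0.04 -0.06 0;-0.5 2.4 -0.04 -0.06 0;-0.5 3 -0.04 -0.06 0;-0.5 3.15 -0.04 -0.06 0;-0.5 3.15 -0.04 -0.06 0;-0.5 3.15 -0.04 -0.06 0")

```text
t: 16.03
tool_pos: [0.494, 0.1607, 0.0707]
tool_rot: [2.209, 0.029, -2.208]
contact_force: [0.8, -0.1, 0.5]
opening: 0.064
```

Emit:
drive_tool(commands="1 0 0 0 0;1 0 0 0 0;1 0 0 0 0;1 0 0 0 0;1 0 0 0 0;1 0 0 0 0;1 -0.02 0 0 0")

```text
t: 16.62
tool_pos: [0.4946, 0.1608, 0.072]
tool_rot: [2.213, 0.028, -2.205]
contact_force: [3.2, 0.7, -1.2]
opening: 0.025
```

```bash
python3 -c "
from bed import *
x,y=b2w(-.023,.080);plan(x,y,.0685,91.5);print(w2b(ctrl.get_obs()['tool_pos']))"
```

```text
t 16.62 pos [0.4946 0.1608 0.072 ] yaw -88.6 tilt [ 0.003  0.001 -1.   ] | shift [ 0.092  0.016 -1.513] turn -0.01 (x down => -) q6 1.72 F [ 3.2  0.7 -1.2] op 0.0250
[-0.08354703  0.08069393]
```

Emit:
drive_tool(commands="1 0 0 -0.25 0;1 0 0 -0.5 0;1 0 0 -0.6 0;1 0 0 -0.68 0;1 0 0 -0.76 0;1 0 0 -0.84 0;1 0 0 -0.92 0;1 0 0 -1 0")

```text
t: 17.28
tool_pos: [0.5333, 0.1617, 0.0719]
tool_rot: [2.207, 0.028, -2.21]
contact_force: [-4.7, -0.8, 7.7]
opening: 0.0247
```

Emit:
drive_tool(commands="1 0 0 -0.08 0;1 0 0 -0.16 0;1 0 0 -0.24 0;1 0 0 -0.3 0;1 0 0 -0.35 0;1 0 0 -0.39 0;1 0 0 -0.42 0;1 0 0 -0.42 0")

```text
t: 17.95
tool_pos: [0.5504, 0.1622, 0.0719]
tool_rot: [2.208, 0.028, -2.209]
contact_force: [-3.1, -0.3, 7.6]
opening: 0.0246
```

```bash
python3 -c "
from bed import *
x,y=b2w(-.021,.080);plan(x,y,.0685,91.5);print(w2b(ctrl.get_obs()['tool_pos']))
snap('wrist','w11')"
```

```text
t 17.95 pos [0.5504 0.1622 0.0719] yaw -88.6 tilt [-0.001  0.    -1.   ] | shift [ 0.085  0.016 -0.17 ] turn -0.01 (x down => -) q6 1.70 F [-3.1 -0.3  7.6] op 0.0246
[-0.02778907  0.08063632]
```

View pics/w11.png

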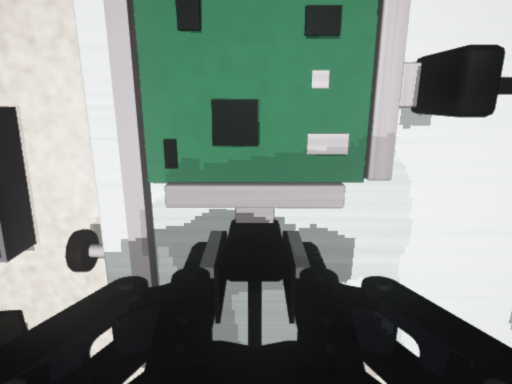

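The board is flush against the front jaw and still between the cross jaw and the left fence. A few millimetres remain.

Emit:
drive_tool(commands="1 0 0 -0.05 0;1 0 0 -0.1 0;1 0 0 -0.13 0;1 0 0 -0.13 0;1 0 0 -0.13 0")

```text
t: 18.42
tool_pos: [0.5556, 0.1623, 0.0719]
tool_rot: [2.209, 0.028, -2.209]
contact_force: [-2.5, -0.3, 6.9]
opening: 0.0244
```

Emit:
drive_tool(commands="1 0 0 -0.025 0;1 0 0 -0.025 0;1 0 0 -0.025 0")

```text
t: 18.67
tool_pos: [0.5566, 0.1623, 0.0719]
tool_rot: [2.209, 0.028, -2.209]
contact_force: [-3.7, -1.6, 7.8]
opening: 0.0249
```

```bash
python3 -c "
from bed import *
x,y=b2w(-.021,.080);plan(x,y,.0685,91.5);print(w2b(ctrl.get_obs()['tool_pos']))"
```

```text
t 18.67 pos [0.5566 0.1623 0.0719] yaw -88.6 tilt [-0.  0. -1.] | shift [ 0.085  0.016 -0.015] turn -0.01 (x down => -) q6 1.70 F [-3.7 -1.6  7.8] op 0.0249
[-0.02158614  0.08062843]
```

Emit:
drive_tool(commands="1 0 0 -0.02 0;1 0 0 -0.02 0;1 0 0 -0.02 0")

```text
t: 18.92
tool_pos: [0.5573, 0.1623, 0.0719]
tool_rot: [2.209, 0.028, -2.209]
contact_force: [-4.6, 0.5, 6.2]
opening: 0.0251
```

Emit:
drive_tool(commands="1 0 0 -0.02 0;1 0 0 -0.02 0;1 0 0 -0.02 0")

```text
t: 19.17
tool_pos: [0.5577, 0.1623, 0.0719]
tool_rot: [2.207, 0.028, -2.21]
contact_force: [-5.1, 0.0, 7.7]
opening: 0.0246
```

```bash
python3 -c "
from bed import *
plan(.5,.1,.0685,91.5);print(w2b(ctrl.get_obs()['tool_pos']))"
```

```text
t 19.17 pos [0.5577 0.1623 0.0719] yaw -88.6 tilt [-0.001  0.    -1.   ] | shift [0.087 1.522 1.482] turn -0.01 (x down => -) q6 1.70 F [-5.1  0.   7.7] op 0.0246
[-0.0204128   0.08061963]
```

Emit:
drive_tool(commands="1 0 0 -0.03 0;1 0 0 -0.03 0;1 0 0 -0.03 0")

```text
t: 19.42
tool_pos: [0.5577, 0.1624, 0.0719]
tool_rot: [2.203, 0.028, -2.214]
contact_force: [-9.3, -1.4, 12.4]
opening: 0.0244
```

Emit:
drive_tool(commands="0 0 0 0 0;-0.5 0 0 0 0;-0.5 0 0 0 0;-0.5 -0.8 0 0 0;-0.5 -1.6 0 0.2 0;-0.5 -2.4 0 0.6 0;-0.5 -3.2 0 1 0;-0.5 -4 0 1 0")

```text
t: 20.08
tool_pos: [0.517, 0.1612, 0.2314]
tool_rot: [2.206, 0.028, -2.211]
contact_force: [1.3, 0.1, -0.5]
opening: 0.0641
```

Emit:
drive_tool(commands="-0.5 -0.8 0 0 0;-0.5 -1 0 0 0;-0.5 -1 0 0 0;-0.5 -1 0 0 0")

```text
t: 20.42
tool_pos: [0.5192, 0.1611, 0.2701]
tool_rot: [2.209, 0.027, -2.209]
contact_force: [0.5, 0.6, -0.7]
opening: 0.0641
```

```bash
python3 -c "
from bed import *
plan(.5,.1,.0685,91.5)
snap('wrist','w12')"; python3 meas.py w12
```

```text
t 20.42 pos [0.5192 0.1611 0.2701] yaw -88.6 tilt [-0. -0. -1.] | shift [5.04  1.516 0.518] turn -0.02 (x down => -) q6 1.71 F [ 0.5  0.6 -0.7] op 0.0641
board 10033 [53.2 80.1] [110.8  94.9] 89.9
crossgrip 525 [44.8 -3. ] [16.1 24.7] 89.5
frontgrip 446 [-23.   80.6] [15.6 25.1] 0.2
farfence none
leftfence 2091 [-1.000e-01  1.402e+02] [ 10.5 199.5] 89.9
```

View pics/w12.png

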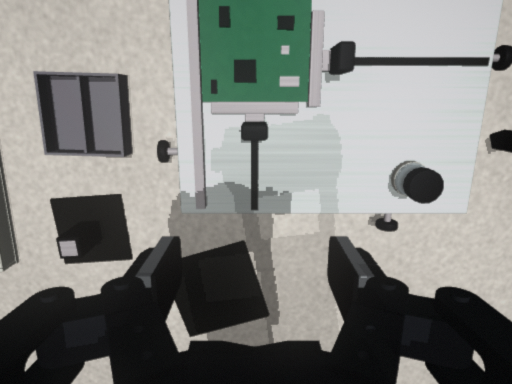

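Emit:
drive_tool(commands="-0.5 0 0.7 0 -1.4;-0.5 0 1.4 0 -2.8;-0.5 0 2.2 0 -4.2;-0.5 0 3 0 -5.6;-0.5 0 3.8 0 -7;-0.5 0 4.6 0 -8.4;-0.5 0 5.4 0 -9.8;-0.5 0 6.2 0 -11.2")

```text
t: 21.13
tool_pos: [0.5241, -0.088, 0.2673]
tool_rot: [1.608, 0.892, -1.614]
contact_force: [0.8, 0.6, 0.0]
opening: 0.0642
```

```bash
python3 -c "
from bed import *
plan(.53,-.28,.27,5)"
```

```text
t 21.13 pos [ 0.5241 -0.088   0.2673] yaw -32.2 tilt [-0.005  0.002 -1.   ] | shift [-0.076  2.685  3.982] turn -7.45 (x down => -) q6 0.26 F [0.8 0.6 0. ] op 0.0642
```

Emit:
drive_tool(commands="-0.5 0 0.4 0.6 -1.4;-0.5 0 0.8 1.2 -2.8;-0.5 0 1.2 1.8 -4.2;-0.5 0 1.7 2.5 -5.6;-0.5 0 2.2 3.2 -7.2;-0.5 0 2.6 3.9 -7.2;-0.5 0 2.6 3.9 -7.2;-0.5 0 2.6 3.9 -7.2")

```text
t: 21.8
tool_pos: [0.5278, -0.275, 0.2672]
tool_rot: [1.168, 1.241, -1.169]
contact_force: [0.2, 0.9, -0.2]
opening: 0.0641
```

```bash
python3 -c "
from bed import *
plan(.53,-.28,.27,5)
snap('wrist','w13');snap('top','top2');snap('scene','scene2')"
python3 -c "
import cv2
a=cv2.imread('pics/top2.png');cv2.imwrite('pics/c5.png',cv2.resize(a[140:250,175:310],None,fx=5.4,fy=5.4,interpolation=2))"
```

```text
t 21.80 pos [ 0.5278 -0.275   0.2672] yaw 3.3 tilt [-0.005  0.003 -1.   ] | shift [-0.072  0.047  0.129] turn -0.35 (x down => -) q6 -0.66 F [ 0.2  0.9 -0.2] op 0.0641
```

View pics/w13.png

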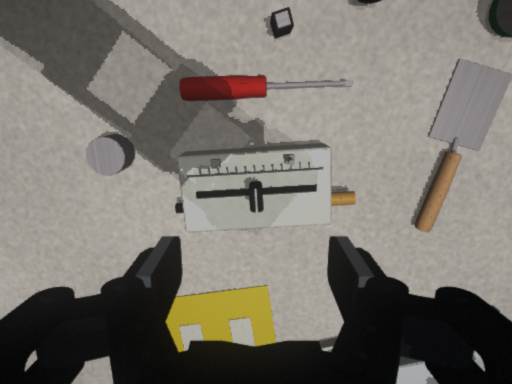

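View pics/c5.png

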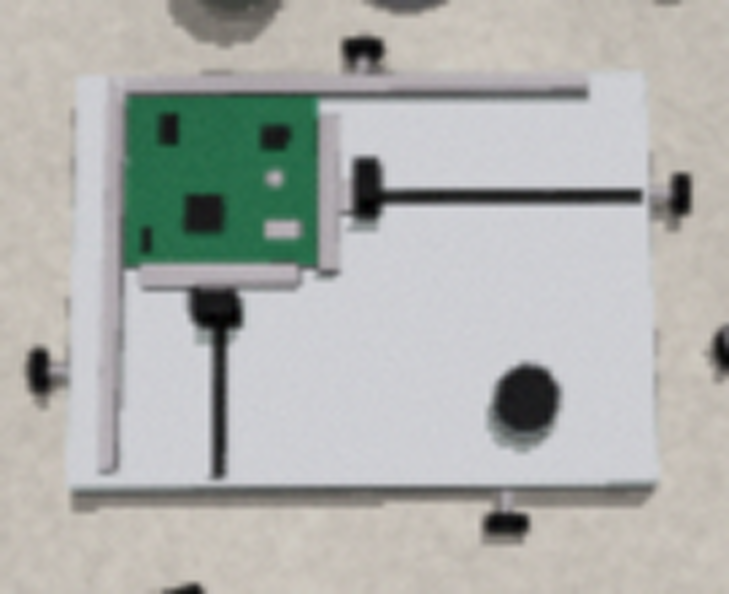

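The board is home with both jaws against it. Next I'll zoom on the valve.

```bash
python3 -c "
import cv2
a=cv2.imread('pics/w13.png');cv2.imwrite('pics/c6.png',cv2.resize(a[130:240,165:365],None,fx=4,fy=4,interpolation=2))"
cat > vm.py <<'E'
from h import *
import sys
im,d,K,T=load(sys.argv[1]);P=cloud(K,T,d);Z=P[...,2]
u=np.arange(512)[None];v=np.arange(384)[:,None]
W=(P[...,0]>.42)&(P[...,0]<.65)&(P[...,1]<-.22)&(P[...,1]>-.39)
def rec(n,m):
    if m.sum()<5: print(n,m.sum());return
    r=cv2.minAreaRect(P[m][:,:2].astype(np.float32)*1000); print(n,m.sum(),r,'mean',P[m].mean(0).round(4)); return r
box=W&(Z>.036)&(Z<.045)
box=cv2.morphologyEx(box.astype(np.uint8),cv2.MORPH_OPEN,np.ones((5,5)))>0
r=rec('box',box)
g=W&(abs(Z-.077)<.005); rec('grip',g)
lo=W&(Z>.0445)&(Z<.056); hi=W&(Z>.056)&(Z<.071)
for n,m in(('lo',lo),('hi',hi)):
    k,l,s,c=cv2.connectedComponentsWithStats(m.astype(np.uint8))
    for i in range(1,k):
        if s[i,4]>4: print(n,s[i],c[i].round(1),P[l==i].mean(0).round(4),P[l==i][:,2].max().round(4))
E
python3 vm.py w13
```

```text
box 10949 ((531.3577880859375, -308.0589904785156), (170.29795837402344, 90.22480773925781), 6.872466087341309) mean [ 0.5315 -0.3062  0.0411]
grip 335 ((531.2059936523438, -307.8230895996094), (13.922517776489258, 25.8450984954834), 7.254104137420654) mean [ 0.5311 -0.3069  0.0776]
lo [285 155  10   9  53] [288.5 158. ] [ 0.564  -0.2675  0.0475] 0.0555
lo [211 159  10  10  88] [215.3 163.6] [ 0.4856 -0.2782  0.047 ] 0.049
lo [249 181  13   5  30] [255.2 182.3] [ 0.5298 -0.2956  0.0504] 0.0557
hi [288 158   7   8  40] [290.8 161.6] [ 0.5648 -0.2683  0.065 ] 0.0688
hi [249 183  14   6  44] [255.3 185.2] [ 0.53   -0.2957  0.0633] 0.0708
```

View pics/c6.png

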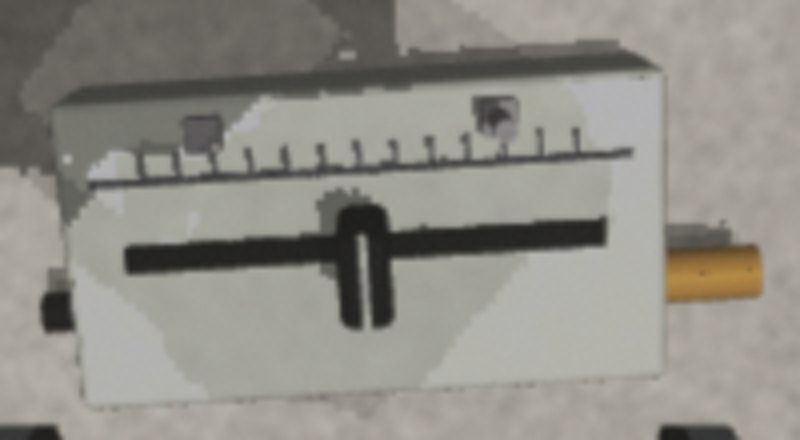

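```bash
python3 -c "
from h import *
plan(.5312,-.3078,.06,7)"
```

```text
t 21.95 pos [ 0.5287 -0.2729  0.269 ] yaw 3.5 tilt [-0.002  0.002 -1.   ] | shift [5.224 0.019 0.884] turn -0.71 (x down => -) q6 -0.66 F [ 0.1 -0.4 -0. ] op 0.0642
```

Emit:
drive_tool(commands="-0.5 0.8 0.02 0.4 -0.7;-0.5 1.6 0.02 0.88 -0.7;-0.5 2.4 0.02 0.88 -0.7;-0.5 3.2 0.02 0.88 -0.7;-0.5 4 0.02 0.88 -0.7;-0.5 4 0.02 0.88 -0.7;-0.5 4 0.02 0.88 -0.7")

```text
t: 22.53
tool_pos: [0.5308, -0.307, 0.1085]
tool_rot: [1.119, 1.27, -1.12]
contact_force: [0.6, 0.1, 0.2]
opening: 0.0642
```

```bash
python3 -c "
from h import *
plan(.5312,-.3078,.06,7)"
```

```text
t 22.53 pos [ 0.5308 -0.307   0.1085] yaw 7.0 tilt [-0.004  0.003 -1.   ] | shift [1.213 0.011 0.025] turn 0.00 (x down => -) q6 -0.77 F [0.6 0.1 0.2] op 0.0642
```

Emit:
drive_tool(commands="-0.5 0.6 0 0.02 0;-0.5 1.1 0 0.02 0;-0.5 1.1 0 0.02 0;1 1.1 0 0.02 0;1 1.1 0 0.02 0;1 1.1 0 0.02 0;1 1.1 0 0.02 0;1 1.1 0 0.02 0", newtons=30)

```text
t: 23.2
tool_pos: [0.5329, -0.3109, 0.0691]
tool_rot: [1.119, 1.261, -1.119]
contact_force: [-2.8, 1.2, 6.7]
opening: 0.0127
```

Emit:
drive_tool(commands="1 0 0 0 0;1 0 0 0 0;1 0 0 0 0")

```text
t: 23.45
tool_pos: [0.5329, -0.3109, 0.0691]
tool_rot: [1.119, 1.261, -1.119]
contact_force: [-2.1, 1.2, 6.7]
opening: 0.0124
```

```bash
python3 -c "
from h import *
plan(.5312+.0378*.9926,-.3078+.0378*.1212,.065,7)"
```

```text
t 23.45 pos [ 0.5329 -0.3109  0.0691] yaw 6.9 tilt [ 0.002 -0.002 -1.   ] | shift [ 0.104  0.911 -0.083] turn -0.01 (x down => -) q6 -0.77 F [-2.1  1.2  6.7] op 0.0124
```

Emit:
drive_tool(commands="1 0 0.2 0 0;1 0 0.4 0 0;1 0 0.6 0 0;1 0 0.8 0 0;1 0 0.92 0 0;1 0 0.92 0 0;1 0 0.92 0 0")

```text
t: 24.03
tool_pos: [0.5704, -0.3064, 0.0691]
tool_rot: [1.12, 1.26, -1.118]
contact_force: [0.9, 0.5, 5.1]
opening: 0.0126
```

```bash
python3 -c "
from h import *
plan(.5312+.0378*.9926,-.3078+.0378*.1212,.065,7)"
```

```text
t 24.03 pos [ 0.5704 -0.3064  0.0691] yaw 6.9 tilt [ 0.004 -0.002 -1.   ] | shift [ 0.103 -0.032 -0.084] turn -0.01 (x down => -) q6 -0.73 F [0.9 0.5 5.1] op 0.0126
```

Next I'll release, lift and look.

Emit:
drive_tool(commands="0 0 0 0 0;-0.5 0 0 0 0;-0.5 0 0 0 0;-0.5 -0.8 0 0 0;-0.5 -1.6 0 0 0;-0.5 -2.4 0 0 0;-0.5 -3.2 0 -0.4 0;-0.5 -4 -0.4 -0.8 0")

```text
t: 24.7
tool_pos: [0.5496, -0.2755, 0.2279]
tool_rot: [1.12, 1.264, -1.119]
contact_force: [-0.8, -0.4, 0.1]
opening: 0.064
```

Emit:
drive_tool(commands="-0.5 -0.8 -0.4 0 0;-0.5 -0.8 -0.4 0 0;-0.5 -0.8 -0.4 0 0;-0.5 -0.8 -0.4 0 0")

```text
t: 25.03
tool_pos: [0.5326, -0.2776, 0.2581]
tool_rot: [1.12, 1.265, -1.12]
contact_force: [0.4, -0.7, -1.1]
opening: 0.0639
```

```bash
python3 -c "
from h import *
snap('wrist','w14');snap('top','top3');snap('scene','scene3')
a=load('w14')[0];cv2.imwrite('pics/c7.png',cv2.resize(a[120:260,140:380],None,fx=3.3,fy=3.3,interpolation=2))"; python3 vm.py w14; python3 meas.py top3; python3 - <<'E'
from h import *
im,d,K,T=load('top3');P=cloud(K,T,d);Z=P[...,2]
m=(abs(P[...,0]-.4185)<.05)&(abs(P[...,1]-.367)<.05)&(Z>.05)&(Z<.07);print('block',m.sum(),np.median(P[m],0))
E
```

```text
box 11435 ((531.2682495117188, -307.8907775878906), (170.1705322265625, 89.20822143554688), 6.953568458557129) mean [ 0.5292 -0.3064  0.0411]
grip 353 ((570.7006225585938, -303.33538818359375), (13.204808235168457, 26.608646392822266), 8.375054359436035) mean [ 0.5704 -0.3024  0.0776]
lo [205 154   9  10  83] [209.  158.9] [ 0.4855 -0.2782  0.047 ] 0.0485
lo [281 154  10  10  62] [284.8 157.7] [ 0.5643 -0.2673  0.0474] 0.056
lo [280 180  13  11  34] [284.3 182.1] [ 0.5671 -0.2926  0.0507] 0.0551
lo [280 192   1   9   9] [280. 196.] [ 0.5644 -0.3075  0.0538] 0.0558
hi [284 158   7   8  40] [286.8 161.6] [ 0.5648 -0.2682  0.0654] 0.0686
hi [280 182  15  25  72] [285.1 187.5] [ 0.5671 -0.295   0.0644] 0.071
board 1020 [55.2 81.8] [ 99.4 108.5] 0.3
crossgrip none
frontgrip none
farfence 166 [108.9  26.1] [ 10.8 207. ] 0.1
leftfence 208 [-1.000e-01  1.421e+02] [ 10.8 194.9] 90.0
block 84 [0.4172222  0.36641265 0.05995919]
```

View pics/c7.png

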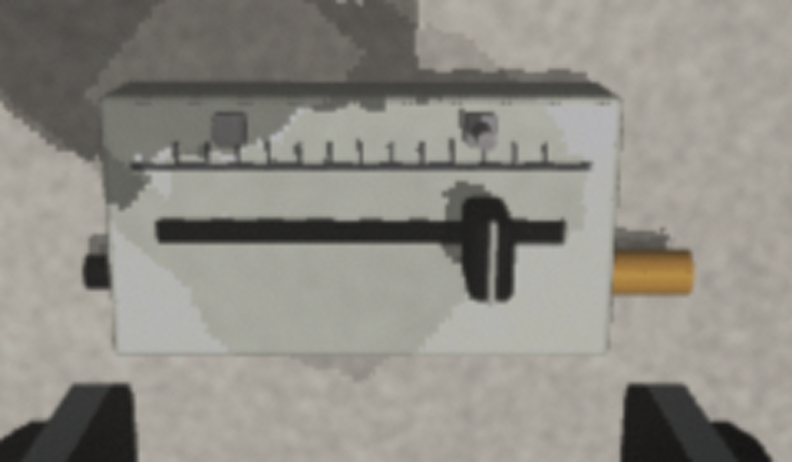

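View pics/scene3.png

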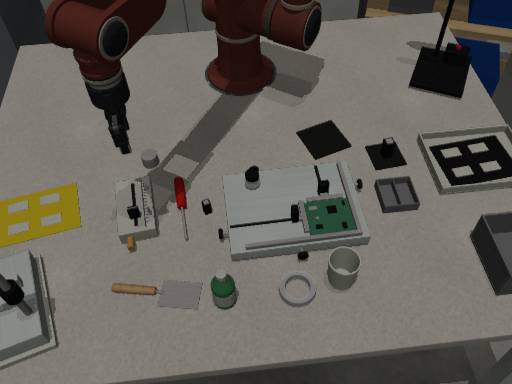

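```bash
python3 -c "
from station import ctrl
o=ctrl.get_obs();print(o['t'],o['contact_force'],abs(o['dq']).max());print(ctrl.finish_job())"
```

```text
25.1833 [-0.724126   -0.30064753 -0.46484771] 0.006742014768237355
the job is handed in; nothing more can be done
None
```

I did all three steps in the order you gave and handed the job in at about 25 s. No verdict is reported, so what follows rests on my own last checks.

- **Block:** it stands on the smaller black pad, about 1–2 mm from its centre. Its top measures z = 60 mm, as it should be when upright.
- **Jaws:** the wrist view put both jaws at home travel, cross about 0.130 m and front about 0.065 m. The front jaw met clear resistance at the end; the cross jaw's force never rose. The board looked flush with both fences and jaws.
- **Board position:** it is square, with y 80.1 mm in the wrist view. Its x could only be measured from the top camera, which gave 55.2 mm raw.
- **Valve:** its grip stands about 2 mm past level with the tall pin, against 5 mm allowed.
- **Other things on the bench:** none looked moved in the last pictures, but I did not measure them.

**Disagreement between views:** the top camera showed the bed's fences shifted by about 1.5–2 mm from the wrist view. Measured against its own fences it gives the board at about x 56.6, y 79.9 mm, which is within tolerance but closer to the limit in x. It could not pick up the jaw grips at all, so the jaw figures come from the wrist view alone.

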